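# Try the ukulele bridge dry, then hold it hovering over its place

### The arm

A 7-joint arm with a two-finger parallel gripper is mounted at the origin on the work surface. World frame = base frame: x ahead of the robot, y to its left, z up, the work surface at z = 0. Lengths are in m, angles in degrees, forces in N, time in s.
With the tool pointing down it reaches from about 0.425 to 0.875 m from the base axis. Payload 4.7 kg.
Tool frame: the origin (TCP) lies between the finger pads; the fingertips stand 8 mm ahead of it and the grasp point (between the pads) lies 11 mm behind it (env.tip_extent is the distance from the TCP to the fingertips, in m); z points along the fingers, y is the line along which they close (so a half turn about z gives the same grasp; the last joint's range is limited). The gripper opens to 87 mm and grips with 3 to 60 N. Pads are 19 mm wide; open, the fingers measure 117 mm over their backs; the gripper's body (75 mm by 190 mm) begins 51 mm behind the grasp point.
Start: joints at [-62.561, 18.392, -4.016, 83.108, 1.295, 78.541, -3.26], TCP at [0.291, 0.581, 0.231] pointing down, gripper open.
Joint ranges: [-163.93, 163.93], [-17.29, 119.83], [-79.2, 71.16], [3.27, 140.29], [-89.18, 269.18], [5.43, 117.66], [-154.24, 154.24]. Speed limits (degrees/s): [147.25, 147.25, 180, 180, 180, 180, 180].

### API

Orientations are given as [roll, pitch, yaw] about the fixed x, y, z axes, in that order (R = Rz(yaw) Ry(pitch) Rx(roll)).
In Python, from cell import sensors, vision, workorder, env gives the robot as it stands.
- The arm moves only by the tool drive_tool, never from a script. Its argument "moves" is a list of rows, each an object of numbers: "x", "y", "z": the shift along the tool's x, y, z in mm; "rx", "ry", "rz": the turn, a rotation vector about the tool's x, y, z in rad; "fingers": the closure, from -1 (fully open) to 1 (shut). In form: [{"x": .., "y": .., "z": .., "rx": .., "ry": .., "rz": .., "fingers": ..}, ...]. A call has 1 to 20 rows; each row is the pose to reach, as a shift and turn from the pose commanded when the call began, along the tool's axes at that moment; what a row does not reach only later rows make up. A row lasts 1/8 s, in which the tool goes at most 62.5 mm and 10.7 degrees, less where a joint would pass 70% of its speed; a pose out of reach is approached as far as the arm can. A call with a gripper value outside its range is refused whole. The fingers move at their own pace and stop on an object; "force" is the grip in N (left out, the last holds). Time passes only in rows, so rows that repeat a pose let the fingers close. It gives the time, the measured TCP pose, the force, the opening and the grip force at its end, in the units of the state.
- sensors.get_obs(): the state, without advancing time (a new reading comes with each control period).
- vision.read_camera(name): name is "scene" or "top" or "wrist"; returns a dict with "image" (384x512x3 uint8, red, green, blue), "fx", "fy", "cx", "cy" (pixels), "R" (3x3) and "t" (3): a world point X has camera coordinates R X + t. Camera axes: x right, y down, z forward; pixel columns grow to the right and rows downward; lengths in m; the calibration is good to about 2 mm. The wrist camera is an equidistant fisheye: a pixel r from the principal point sees the ray r / f radians off the axis. A picture is of the moment at which its call begins. There is no depth.
- workorder.sign_off(): hands the job in; it is judged then, once.
The state is a dict: "time_s": time; "qpos": joint angles; "joint_velocities": joint speeds; "effort": joint torques, N m; "tool_pos": TCP position; "tool_rot": TCP orientation; "force": force on the tool from outside, world axes, zero at the start; "wrist_torque": the same for the moment, N m; "grip_width": finger opening in m; "grasp_force": force on a finger pad.
Only numpy, scipy, OpenCV 4.12 (cv2) and the standard library are available. Lean on these libraries where they do the work, as an engineer would, in place of code of your own. Each camera call takes 0.05 s, during which the arm holds its last target. There are 200 camera calls.

### The job

Take the bridge, the dark wooden bar with the raised middle, out of the tray, carry it over the clutter and the spool clamps, and lower it gently and squarely onto its outlined place on the ukulele's soundboard until you feel it seat; keep hold of it and let it rest there for half a second. Then lift it straight up by about one centimetre and finish while still holding it there, level, hovering square over the outline and touching nothing but the fingers, so that glue can be brushed underneath. Do not shift the glue bottle, the tin or the other two parts in the tray, and keep the arm and fingers off the ukulele and its clamps.

Things in the scene. Friction and masses are not known exactly. Their poses are not given: they have to be found in the camera images.
- bridge: dark wooden bar 95 mm long (its x axis), 24 mm wide (y), 7 mm thick at its two ends and 15 mm thick over the middle 56 mm, with a thin white line along the top; flat underside, the same either way round; 20 to 45 g. Lies flat in the tray. Origin: centre of its underside. Grip the raised middle across the 24 mm width from above, fingertips a few mm above its underside
- tray: fixed open tray of light wood, 260 mm (its x) by 180 mm (y), 30 mm high, walls 8 mm, floor 8 mm thick. Origin: centre of its underside, on the bench. The bridge lies near its middle; a saddle blank and a tuning peg lie at its two ends
- ukulele: ukulele on its back, rigidly fixed in a cradle, neck along +y (to 470 mm). Flat pale soundboard 90 mm above the origin; lower bout 200 mm across centred on the origin, round black sound hole 98 mm along +y. Spool clamps (discs 28 mm across on rods) stand on the rim to 36 mm above the board: 4 at 100 mm from the origin, 25 and 65 degrees from +x and from -x towards -y; 2 on the upper bout
- seat (a point): centre of the bridge's place, on the surface of the soundboard at the middle of the lower bout: a rectangle the size of the bridge (its inner edge 95 x 24 mm) outlined by dark lines 3 mm wide. x runs along the rectangle's long side, y towards the neck, z up. The cradle's height varies: it is 90 to 110 mm above the bench. It does not give when pressed
- saddle_blank: bystander in the tray: white bar 75 x 10 x 10 mm, near the tray's +x end. Origin: centre of its underside
- tuning_peg: bystander in the tray: dark wooden peg 24 mm across, 34 mm high, standing near the tray's -x end. Origin: centre of its underside
- glue_bottle: bystander: white bottle with an orange cap, 42 mm across, 125 mm high, standing between the tray and the ukulele. Origin: centre of its underside
- varnish_tin: bystander: bare metal tin 42 mm across, 70 mm high, standing between the tray and the ukulele. Origin: centre of its underside
There are look-alikes about, which are no part of the job. What is meant by the bridge is not orange or pink, and is the larger of those in its own colour.

How it is judged (in metres and radians):
On the way, in this order (a step that is already met when the one before it is completed fails the run):
1. the bridge is lifted clear of the tray, in the fingers (z of bridge in the frame of tray above 0.06 m and contact force between the fingers and bridge above 1 N), for 0.1 s.
2. the held bridge rests on its place on the soundboard, within 6 mm and 0.1 rad (horizontal distance between bridge and seat below 0.006 m and angle between the x axis of bridge and the x axis of seat, either way round below 0.1 rad and angle between bridge's own z axis and vertical below 0.08 rad and contact force between the fingers and bridge above 1 N and contact force between bridge and ukulele above 0.3 N and z of bridge in the frame of seat below 0.004 m), for 0.2 s.
At the end, for the whole second after the job is handed in: The bridge is held still in the fingers, its underside 4 to 17 mm above the soundboard and touching neither it nor any other thing, its centre within 6 mm of the centre of its place, its long side within 0.1 rad of the outline's, tilted less than 0.08 rad (horizontal distance between bridge and seat below 0.006 m and angle between the x axis of bridge and the x axis of seat, either way round below 0.1 rad and angle between bridge's own z axis and vertical below 0.08 rad and contact force between the fingers and bridge above 1 N and contact force between bridge and ukulele below 0.05 N and z of bridge in the frame of seat between 0.004 and 0.017 m and linear speed of bridge below 0.02 m/s and contact force between bridge and saddle_blank below 0.05 N and contact force between bridge and tuning_peg below 0.05 N and contact force between bridge and glue_bottle below 0.05 N and contact force between bridge and varnish_tin below 0.05 N); the arm keeps its last pose, push and grip.
It fails at once if the soundboard is pressed with more than 40 N (contact force between bridge and ukulele above 40 N).
It fails at once if the arm or fingers press on the ukulele or its clamps (contact force between any of the fingers, the arm and ukulele above 10 N).
It fails at once if a bystander is moved by more than 2 cm (distance of any of saddle_blank, tuning_peg, glue_bottle, varnish_tin from where it was at the start of the episode above 0.02 m).
It also fails if it takes over 45 s, if anything falls off the work surface, if the arm or the gripper's body presses on something with over 40 N, if the wrist force passes 120 N, or if a joint passes its speed limit or range.

## Working session

There is one attempt and no reset: what is moved stays moved. The work goes in short steps, Python scripts to look and compute and a tool call to move; the robot and the scene stay as the last step left them, time stands still between calls to the robot, and variables do not carry over. Pictures are saved under pics/ and viewed, at most 10 in all, crops included, and the job is handed in when it is done.

Besides the shell and the picture viewer there is one more tool, called after "Emit:" by a JSON object that holds its "name" and its "arguments". drive_tool: Moves the arm, as the interface text tells. Its arguments: {"type":"object","properties":{"moves":{"type":"array"},"force":{"type":"number"}},"required":["moves"]}

```bash
mkdir -p pics; python3 - <<'E'
from cell import sensors, vision, env
import cv2,pickle
o=sensors.get_obs();print(o['time_s'],o['tool_pos'],o['tool_rot'],o['force'],env.tip_extent)
for n in ['top','scene']:
    c=vision.read_camera(n);pickle.dump(c,open(f'{n}.pkl','wb'))
    print(n,c['fx'],c['fy'],c['cx'],c['cy'],c['R'],c['t'])
    cv2.imwrite(f'pics/{n}0.png',cv2.resize(c['image'][:,:,::-1],(800,600),interpolation=cv2.INTER_CUBIC))
E
```

```text
0.0 [0.29116766 0.58052013 0.22944147] [-1.79887019e+02  6.96987461e-03  1.53369195e+02] [-0.13981517  0.2766677   0.18705774] 0.008
top 401.06347652400507 401.06347652400507 262.60652921417847 191.79069549768468 [[ 0.02892299 -0.99948554  0.01386066]
 [-0.98603992 -0.03080316 -0.16363508]
 [ 0.16397785 -0.00893435 -0.98642356]] [-0.17614012  0.49683164  0.96774554]
scene 461.6426408240466 461.6426408240466 258.4091637948327 184.09949682691902 [[ 0.72960203  0.68362747 -0.01828546]
 [ 0.47223825 -0.52297601 -0.70956827]
 [-0.49464322  0.50906736 -0.7043994 ]] [-0.29396996 -0.2409111   1.44584884]
```

View pics/top0.png

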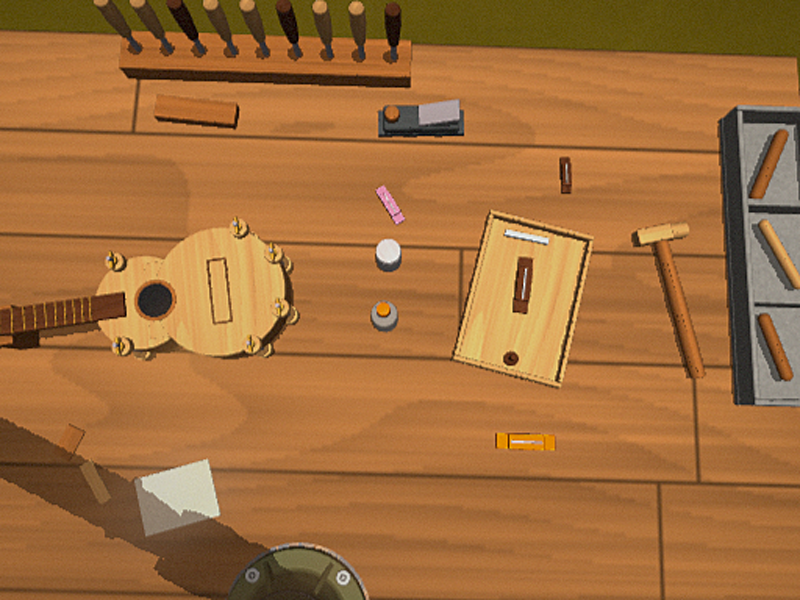

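View pics/scene0.png

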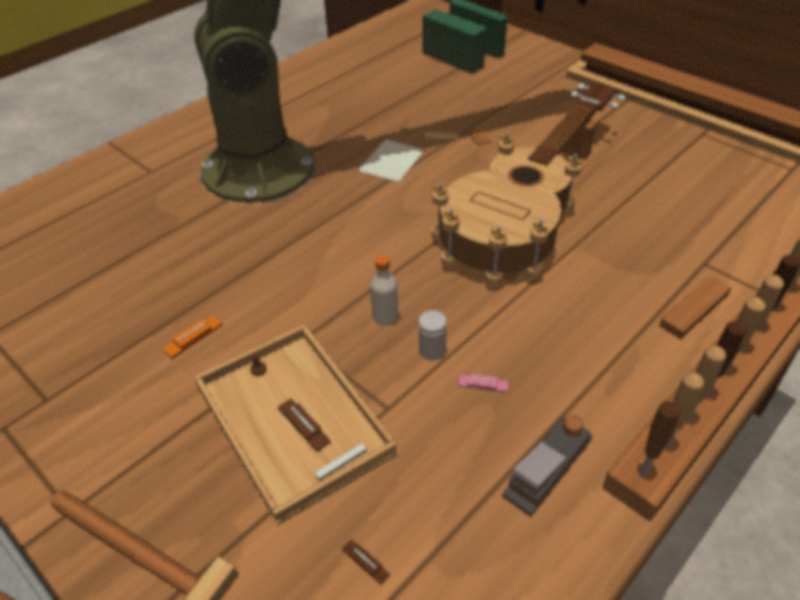

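The top view shows these candidates (800x600 pixels):
- Large dark bar in the tray at (522,285).
- Small dark bar outside it at (566,175).
- Orange bar at (525,441).
- Pink bar at (390,204).

The bar in the tray fits: it is dark and the larger of the two dark ones. The outline is at about (219,291). I'll confirm with one enlarged crop montage.

```bash
python3 - <<'E'
import cv2,pickle,numpy as np
t=pickle.load(open('top.pkl','rb'))['image'];s=pickle.load(open('scene.pkl','rb'))['image']
def cr(i,u,v,w,h):
    return cv2.resize(i[v:v+h,u:u+w,::-1],(400,300),interpolation=cv2.INTER_CUBIC)
m=np.vstack([np.hstack([cr(t,304,160,64,48),cr(t,108,162,64,48)]),np.hstack([cr(s,162,247,64,48),cr(s,288,107,64,48)])])
cv2.imwrite('pics/crop1.png',m)
E
```

```text
(no output)
```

View pics/crop1.png

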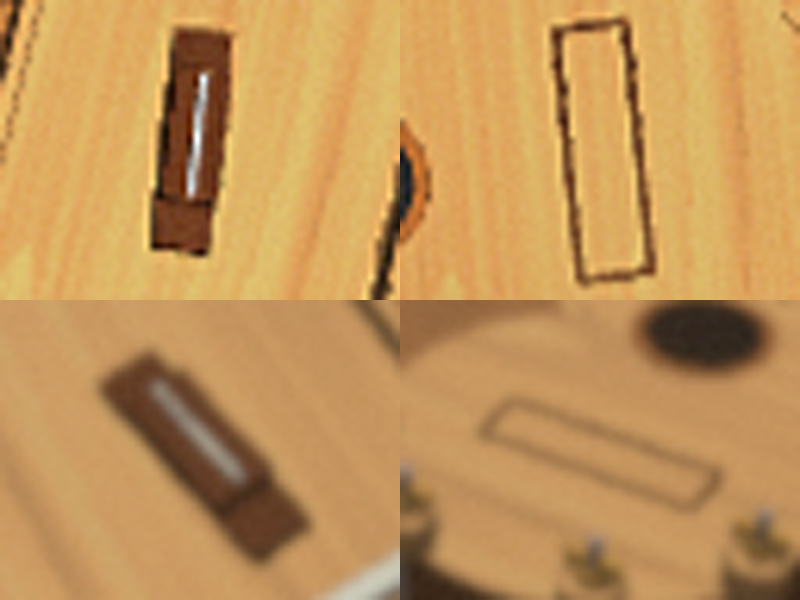

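Confirmed: the bar in the tray is the bridge (stepped middle, white line), and the outline corners are clear in both views. Next I'll fit the poses.

```bash
cat > h.py <<'E'
import numpy as np,pickle,cv2
from scipy.optimize import least_squares
C={n:pickle.load(open(n+'.pkl','rb')) for n in('top','scene')}
def proj(c,X):
    p=np.asarray(X)@c['R'].T+c['t'];return np.c_[c['fx']*p[:,0]/p[:,2]+c['cx'],c['fy']*p[:,1]/p[:,2]+c['cy']]
def unproj(c,uv,z):
    d=c['R'].T@np.array([(uv[0]-c['cx'])/c['fx'],(uv[1]-c['cy'])/c['fy'],1]);o=-c['R'].T@c['t'];return o+d*(z-o[2])/d[2]
def place(P,x,y,z,a):
    R=np.array([[np.cos(a),-np.sin(a),0],[np.sin(a),np.cos(a),0],[0,0,1]]);return P@R.T+[x,y,z]
E
cat > m.py <<'E'
from h import *
px=lambda l,u,v:np.array([((a+.5)/6.25-.5+u,(b+.5)/6.25-.5+v) for a,b in l])
T=px([(158,30),(226,24),(249,270),(183,279)],108,162);S=px([(113,102),(317,172),(288,208),(84,134)],288,107)
w,l=.0135,.049
# which corner: use brute force over labelings per camera
P=np.array([[l,w,0],[l,-w,0],[-l,-w,0],[-l,w,0]])
c0=unproj(C['top'],T.mean(0),.1);print('seat top@0.1',c0,'scene@0.1',unproj(C['scene'],S.mean(0),.1))
best=None
for a0 in np.arange(-90,90,30):
  for i in range(4):
   for j in range(4):
    for d in(1,-1):
     for e in(1,-1):
      A=np.roll(T[::d],i,0);B=np.roll(S[::e],j,0)
      f=lambda q:np.r_[(proj(C['top'],place(P,*q))-A).ravel(),(proj(C['scene'],place(P,*q))-B).ravel()]
      q0=[c0[0],c0[1],.1,np.radians(a0)]
      v=(f(q0)**2).sum()
      if best is None or v<best[0]:best=(v,f,q0)
r=least_squares(best[1],best[2]);print('seat',r.x[:3],np.degrees(r.x[3]),'rms px',np.sqrt(np.mean(r.fun**2)),r.fun.round(1))
g=lambda q:best[1]([q[0],q[1],q[2],q[3]])[:8]
# bridge silhouettes
def box(x,y,z0,z1):return np.array([[i*x,j*y,k] for i in(1,-1) for j in(1,-1) for k in(z0,z1)])
B=[box(.0475,.012,0,.007),box(.028,.012,0,.015)]
def sil(c,q,W,k=8):
    u,v,w_,h_=W;m=np.zeros((h_*k,w_*k),np.uint8)
    for b in B:
        p=proj(c,place(b,q[0],q[1],.008,q[2]));p=((p-[u,v]+.5)*k-.5)
        cv2.fillConvexPoly(m,cv2.convexHull(np.round(p).astype(np.int32)),255)
    return cv2.resize(m,(w_,h_),interpolation=cv2.INTER_AREA).astype(float)/255
W={'top':(318,160,36,48),'scene':(172,247,48,48)}
M={}
for n,(u,v,w_,h_) in W.items():
    I=C[n]['image'][v:v+h_,u:u+w_].astype(float)
    # fraction dark from red channel; white line filled
    k=((190-I[...,0])/(190-110)).clip(0,1); b=(k>.5).astype(np.uint8)
    lab=cv2.connectedComponentsWithStats(b)[1:3]; 
    cen=lab[0]; sizes=lab[1][1:,4]; i=1+sizes.argmax(); mm=(cen==i).astype(np.uint8)
    mm=cv2.drawContours(np.zeros_like(mm),cv2.findContours(mm,0,1)[0],-1,1,-1)
    M[n]=mm.astype(float);print(n,'mask area',mm.sum())
from scipy.optimize import minimize
def fit(names,q0):
    return minimize(lambda q:sum(((sil(C[n],[q[0]/100+q0[0],q[1]/100+q0[1],q[2]/10+q0[2]],W[n])-M[n])**2).sum() for n in names),[0,0,0],method='Nelder-Mead',options=dict(initial_simplex=[[0,0,0],[.5,0,0],[0,.5,0],[0,0,1]]))
m=np.argwhere(M['top']>0).mean(0)[::-1]+[318,160];b0=unproj(C['top'],m,.014)
for names in(['top'],['scene'],['top','scene']):
    for a0 in(-.1,.2):
        q0=[b0[0],b0[1],a0];r=fit(names,q0);print('bridge',names,r.x[0]/100+q0[0],r.x[1]/100+q0[1],np.degrees(r.x[2]/10+q0[2]),r.fun)
# other objects: rough
k=.64
for nm,uv,z in[('tin',(388,247),.07),('bottlecap',(384,310),.125),('peg',(511,358),.042),('blank',(526,237),.018),('tray c1',(490,212),.03),('c2',(592,237),.03),('c3',(560,384),.03),('c4',(455,360),.03)]:
    print(nm,unproj(C['top'],np.array(uv)*k,z).round(3))
E
python3 m.py
```

```text
seat top@0.1 [0.49785043 0.12948183 0.1       ] scene@0.1 [0.50726373 0.12156775 0.1       ]
seat [0.49930358 0.13562806 0.0829286 ] 18.770473570674483 rms px 14.936700087596591 [-18.1 -35.9  -3.6   0.3  17.4  37.6   2.5   1.    6.   -5.6  -1.8   6.2
  -5.    8.1   3.2  -2.8]
top mask area 363
scene mask area 477
bridge ['top'] 0.5383873261164916 -0.34694070111412123 -6.41953676038838 10.38079200307574
bridge ['top'] 0.5386119929412929 -0.34696845805765486 -6.24217259585424 10.71423298731257
bridge ['scene'] 0.5395149712973201 -0.34825196957579063 -6.475792097927696 17.080184544406
bridge ['scene'] 0.5393701133330203 -0.34835403033986045 -6.402094481161577 16.972118415993847
bridge ['top', 'scene'] 0.5389059515748277 -0.3477081862647173 -6.4188791774701475 36.8320645905421
bridge ['top', 'scene'] 0.5388918980076953 -0.34779801636684926 -6.577368615084437 37.3601384083045
tin [ 0.581 -0.123  0.07 ]
bottlecap [ 0.472 -0.122  0.125]
peg [ 0.413 -0.324  0.042]
blank [ 0.619 -0.353  0.018]
tray c1 [ 0.657 -0.29   0.03 ]
c2 [ 0.619 -0.461  0.03 ]
c3 [ 0.375 -0.405  0.03 ]
c4 [ 0.408 -0.236  0.03 ]
```

```bash
cat > s.py <<'E'
from h import *
px=lambda l,u,v:np.array([((a+.5)/6.25-.5+u,(b+.5)/6.25-.5+v) for a,b in l])
T=px([(158,30),(226,24),(249,270),(183,279)],108,162);S=px([(113,102),(317,172),(288,208),(84,134)],288,107)
l,w=.049,.0135;P=np.array([[l,w,0],[l,-w,0],[-l,-w,0],[-l,w,0]])
def run(cs):
  best=None
  for i in range(4):
   for d in(1,-1):
    for j in range(4):
     for e in(1,-1):
      A=np.roll(T[::d],i,0);B=np.roll(S[::e],j,0);D=dict(top=A,scene=B)
      f=lambda q:np.r_[tuple((proj(C[n],place(P,*q))-D[n]).ravel() for n in cs)]
      for a in(0,3.14):
       r=least_squares(f,[.5,.13,.1,a],x_scale=[.01,.01,.01,.1])
       if best is None or r.cost<best.cost:best=r
  print(cs,best.x[:3].round(4),np.degrees(best.x[3]),np.sqrt(np.mean(best.fun**2)))
run(['top','scene']);run(['top']);run(['scene'])
for z in(.09,.1,.11):print(z,unproj(C['top'],T.mean(0),z),unproj(C['scene'],S.mean(0),z))
E
python3 s.py
```

```text
['top', 'scene'] [0.4996 0.1323 0.0902] 9.942154536165685 0.3893742232142711
['top'] [0.5018 0.1357 0.0794] 9.785746166528867 0.23449074434344722
['scene'] [0.48   0.1602 0.0633] -168.92927867406695 0.09336683563921584
0.09 [0.49957206 0.13248265 0.09      ] [0.50003914 0.13211334 0.09      ]
0.1 [0.49785043 0.12948183 0.1       ] [0.50726373 0.12156775 0.1       ]
0.11 [0.49612879 0.12648101 0.11      ] [0.51448833 0.11102216 0.11      ]
```

```bash
cat > p.py <<'E'
import sys,numpy as np
from scipy.spatial.transform import Rotation as Ro
from cell import sensors
def plan(*tg):
    o=sensors.get_obs();R=Ro.from_euler('xyz',o['tool_rot'],degrees=True)
    print('t',o['time_s'],o['tool_pos'].round(4),o['tool_rot'].round(2),'F',o['force'].round(2),'w',o['grip_width'],o['grasp_force'])
    for x,y,z,yaw in tg:
        d=R.inv().apply(np.array([x,y,z])-o['tool_pos'])*1000
        rv=(R.inv()*Ro.from_euler('xyz',[180,0,yaw],degrees=True)).as_rotvec()
        print(d.round(1),rv.round(4))
if __name__=='__main__':
    v=list(map(float,sys.argv[1:]));plan(*[v[i:i+4] for i in range(0,len(v),4)])
E
python3 p.py .50 .12 .25 9.9
```

```text
t 0.1 [0.2912 0.5806 0.2296] [-1.7990e+02  1.0000e-02  1.5337e+02] F [ 0.76 -0.01 -0.24] w 0.08731562516144964 0.0
[-393.1 -318.2  -19.8] [-5.000e-04  2.200e-03  2.504e+00]
```

Emit:
{"name": "drive_tool", "arguments": {"moves": [{"x": -28, "y": -23, "z": -20, "rz": 0.18}, {"x": -56, "y": -46, "z": -20, "rz": 0.36}, {"x": -84, "y": -68, "z": -20, "rz": 0.54}, {"x": -112, "y": -91, "z": -20, "rz": 0.72}, {"x": -140, "y": -114, "z": -20, "rz": 0.9}, {"x": -168, "y": -136, "z": -20, "rz": 1.08}, {"x": -196, "y": -159, "z": -20, "rz": 1.26}, {"x": -225, "y": -182, "z": -20, "rz": 1.44}, {"x": -253, "y": -205, "z": -20, "rz": 1.62}, {"x": -281, "y": -227, "z": -20, "rz": 1.8}, {"x": -309, "y": -250, "z": -20, "rz": 1.98}, {"x": -337, "y": -273, "z": -20, "rz": 2.16}, {"x": -365, "y": -296, "z": -20, "rz": 2.34}, {"x": -393, "y": -318, "z": -20, "rz": 2.504}, {"x": -393, "y": -318, "z": -20, "rz": 2.504}, {"x": -393, "y": -318, "z": -20, "rz": 2.504}]}}

```text
invalid input at $.moves[0]: expected keys x, y, z, rx, ry, rz, fingers
```

```bash
python3 - <<'E'
from cell import vision
import pickle,cv2
c=vision.read_camera('wrist');pickle.dump(c,open('wrist.pkl','wb'))
print(c['fx'],c['cx'],c['cy'],c['R'],-c['R'].T@c['t'])
cv2.imwrite('pics/w1.png',cv2.resize(c['image'][:,:,::-1],(800,600),interpolation=cv2.INTER_CUBIC))
E
python3 p.py .539 -.348 .15 -6.4 .539 -.348 .0195 -6.4
```

```text
297.3186396354542 253.8742648151603 189.51679142016584 [[ 0.44736235  0.89435223 -0.0010037 ]
 [ 0.86696383 -0.43338629  0.24606917]
 [ 0.21963752 -0.11095226 -0.96925175]] [0.23179417 0.61134228 0.3840423 ]
t 0.15 [0.2913 0.5806 0.2297] [-1.7992e+02  1.0000e-02  1.5337e+02] F [ 0.39 -0.03 -0.94] w 0.08693763851330223 0.0
[-637.7 -718.9   80.8] [-2.0000e-04  2.0000e-03  2.7885e+00]
[-637.7 -718.8  211.3] [-2.0000e-04  2.0000e-03  2.7885e+00]
```

View pics/w1.png

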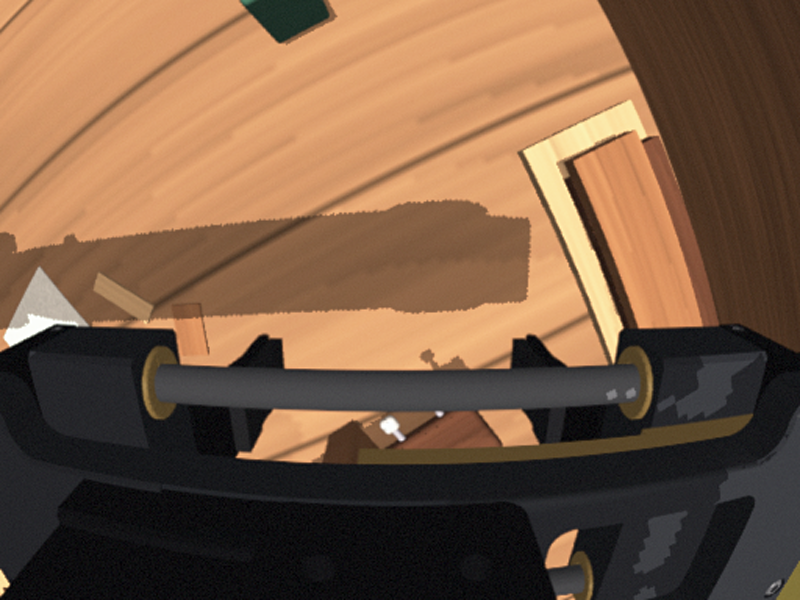

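The move was refused because every row needs all the keys. So this wrist view (5th picture) is from the start pose: the headstock is under the fingers at about (420,430). Resending with full rows.

Emit:
{"name": "drive_tool", "arguments": {"moves": [{"x": -28, "y": -23, "z": -20, "rx": 0, "ry": 0, "rz": 0.18, "fingers": -1}, {"x": -56, "y": -46, "z": -20, "rx": 0, "ry": 0, "rz": 0.36, "fingers": -1}, {"x": -84, "y": -68, "z": -20, "rx": 0, "ry": 0, "rz": 0.54, "fingers": -1}, {"x": -112, "y": -91, "z": -20, "rx": 0, "ry": 0, "rz": 0.72, "fingers": -1}, {"x": -140, "y": -114, "z": -20, "rx": 0, "ry": 0, "rz": 0.9, "fingers": -1}, {"x": -168, "y": -136, "z": -20, "rx": 0, "ry": 0, "rz": 1.08, "fingers": -1}, {"x": -196, "y": -159, "z": -20, "rx": 0, "ry": 0, "rz": 1.26, "fingers": -1}, {"x": -225, "y": -182, "z": -20, "rx": 0, "ry": 0, "rz": 1.44, "fingers": -1}, {"x": -253, "y": -205, "z": -20, "rx": 0, "ry": 0, "rz": 1.62, "fingers": -1}, {"x": -281, "y": -227, "z": -20, "rx": 0, "ry": 0, "rz": 1.8, "fingers": -1}, {"x": -309, "y": -250, "z": -20, "rx": 0, "ry": 0, "rz": 1.98, "fingers": -1}, {"x": -337, "y": -273, "z": -20, "rx": 0, "ry": 0, "rz": 2.16, "fingers": -1}, {"x": -365, "y": -296, "z": -20, "rx": 0, "ry": 0, "rz": 2.34, "fingers": -1}, {"x": -393, "y": -318, "z": -20, "rx": 0, "ry": 0, "rz": 2.504, "fingers": -1}, {"x": -393, "y": -318, "z": -20, "rx": 0, "ry": 0, "rz": 2.504, "fingers": -1}, {"x": -393, "y": -318, "z": -20, "rx": 0, "ry": 0, "rz": 2.504, "fingers": -1}]}}

```text
time_s: 2.15
tool_pos: [0.4998, 0.1213, 0.2503]
tool_rot: [-180.0, 0.0, 10.0]
force: [-0.5, 0.3, 0.2]
grip_width: 0.0871
grasp_force: 0.0
```

```bash
python3 p.py .539 -.348 .16 -6.4 .539 -.348 .0195 -6.4
```

```text
t 2.15 [0.4998 0.1213 0.2503] [-1.7997e+02  3.0000e-02  9.9800e+00] F [-0.52  0.26  0.22] w 0.08711581157341987 0.0
[-42.7 469.   90.1] [-0.0005  0.0006  0.2859]
[-42.6 469.1 230.6] [-0.0005  0.0006  0.2859]
```

Emit:
{"name": "drive_tool", "arguments": {"moves": [{"x": -5, "y": 50, "z": 0, "rx": 0, "ry": 0, "rz": 0.03, "fingers": -1}, {"x": -10, "y": 100, "z": 0, "rx": 0, "ry": 0, "rz": 0.06, "fingers": -1}, {"x": -14, "y": 150, "z": 0, "rx": 0, "ry": 0, "rz": 0.09, "fingers": -1}, {"x": -18, "y": 200, "z": 0, "rx": 0, "ry": 0, "rz": 0.12, "fingers": -1}, {"x": -23, "y": 250, "z": 0, "rx": 0, "ry": 0, "rz": 0.15, "fingers": -1}, {"x": -28, "y": 300, "z": 0, "rx": 0, "ry": 0, "rz": 0.18, "fingers": -1}, {"x": -32, "y": 350, "z": 0, "rx": 0, "ry": 0, "rz": 0.21, "fingers": -1}, {"x": -37, "y": 400, "z": 0, "rx": 0, "ry": 0, "rz": 0.24, "fingers": -1}, {"x": -41, "y": 450, "z": 0, "rx": 0, "ry": 0, "rz": 0.27, "fingers": -1}, {"x": -42.7, "y": 469, "z": 40, "rx": 0, "ry": 0, "rz": 0.286, "fingers": -1}, {"x": -42.7, "y": 469, "z": 80, "rx": 0, "ry": 0, "rz": 0.286, "fingers": -1}, {"x": -42.7, "y": 469, "z": 110, "rx": 0, "ry": 0, "rz": 0.286, "fingers": -1}, {"x": -42.7, "y": 469, "z": 110, "rx": 0, "ry": 0, "rz": 0.286, "fingers": -1}, {"x": -42.7, "y": 469, "z": 110, "rx": 0, "ry": 0, "rz": 0.286, "fingers": -1}]}}

```text
time_s: 3.9
tool_pos: [0.5399, -0.3483, 0.1417]
tool_rot: [180.0, -0.1, -6.4]
force: [0.2, -0.4, 1.1]
grip_width: 0.087
grasp_force: 0.0
```

```bash
python3 - <<'E'
from cell import vision
import pickle,cv2
c=vision.read_camera('wrist');pickle.dump(c,open('wrist2.pkl','wb'))
cv2.imwrite('pics/w2.png',cv2.resize(c['image'][:,:,::-1],(800,600),interpolation=cv2.INTER_CUBIC))
E
python3 p.py .539 -.348 .0195 -6.4
```

```text
t 3.95 [ 0.54   -0.3487  0.1423] [ 1.7996e+02 -1.5000e-01 -6.4100e+00] F [-0.23 -0.3  -0.26] w 0.08674620873269821 0.0
[ -1.4  -0.7 122.8] [ 0.0006 -0.0026 -0.0001]
```

View pics/w2.png

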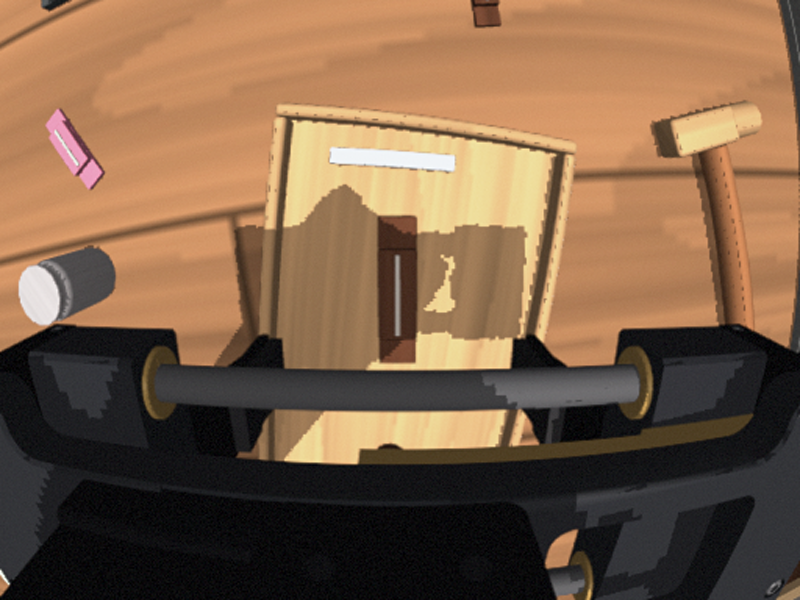

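The wrist view shows the bridge at (397,290), upright and midway between the fingers at about x=245 and x=535. I'll check its position through the fisheye model.

```bash
python3 - <<'E'
import pickle,numpy as np
c=pickle.load(open('wrist2.pkl','rb'))
def un(u,v,z):
    u=(u+.5)*.64-.5;v=(v+.5)*.64-.5
    a=np.array([u-c['cx'],v-c['cy']]);r=np.hypot(*a);th=r/c['fx']
    d=c['R'].T@np.r_[a/r*np.sin(th),np.cos(th)];o=-c['R'].T@c['t'];return (o+d*(z-o[2])/d[2]).round(4)
print('line ends',un(397.5,256,.023),un(398,335,.023))
print('ends',un(397,216,.015),un(397,362,.015))
E
```

```text
line ends [ 0.5626 -0.3504  0.023 ] [ 0.5133 -0.3453  0.023 ]
ends [ 0.5858 -0.3527  0.015 ] [ 0.4921 -0.3423  0.015 ]
```

Emit:
{"name": "drive_tool", "arguments": {"moves": [{"x": -1.4, "y": -0.7, "z": 30, "rx": 0, "ry": 0, "rz": 0, "fingers": -1}, {"x": -1.4, "y": -0.7, "z": 60, "rx": 0, "ry": 0, "rz": 0, "fingers": -1}, {"x": -1.4, "y": -0.7, "z": 85, "rx": 0, "ry": 0, "rz": 0, "fingers": -1}, {"x": -1.4, "y": -0.7, "z": 105, "rx": 0, "ry": 0, "rz": 0, "fingers": -1}, {"x": -1.4, "y": -0.7, "z": 115, "rx": 0, "ry": 0, "rz": 0, "fingers": -1}, {"x": -1.4, "y": -0.7, "z": 121, "rx": 0, "ry": 0, "rz": 0, "fingers": -1}, {"x": -1.4, "y": -0.7, "z": 121, "rx": 0, "ry": 0, "rz": 0, "fingers": -1}, {"x": -1.4, "y": -0.7, "z": 121, "rx": 0, "ry": 0, "rz": 0, "fingers": -1}]}}

```text
time_s: 4.95
tool_pos: [0.5379, -0.3482, 0.0204]
tool_rot: [180.0, -0.1, -6.5]
force: [0.3, -0.4, 0.7]
grip_width: 0.0869
grasp_force: 0.0
```

Emit:
{"name": "drive_tool", "arguments": {"force": 20, "moves": [{"x": 0, "y": 0, "z": 0, "rx": 0, "ry": 0, "rz": 0, "fingers": 1}, {"x": 0, "y": 0, "z": 0, "rx": 0, "ry": 0, "rz": 0, "fingers": 1}, {"x": 0, "y": 0, "z": 0, "rx": 0, "ry": 0, "rz": 0, "fingers": 1}, {"x": 0, "y": 0, "z": 0, "rx": 0, "ry": 0, "rz": 0, "fingers": 1}, {"x": 0, "y": 0, "z": 0, "rx": 0, "ry": 0, "rz": 0, "fingers": 1}, {"x": 0, "y": 0, "z": 0, "rx": 0, "ry": 0, "rz": 0, "fingers": 1}, {"x": 0, "y": 0, "z": 0, "rx": 0, "ry": 0, "rz": 0, "fingers": 1}, {"x": 0, "y": 0, "z": 0, "rx": 0, "ry": 0, "rz": 0, "fingers": 1}]}}

```text
time_s: 5.95
tool_pos: [0.5374, -0.3479, 0.0195]
tool_rot: [-180.0, -0.0, -6.5]
force: [-0.1, 1.5, 0.2]
grip_width: 0.0239
grasp_force: 20.0
```

```bash
python3 p.py .539 -.348 .22 -6.4 .4996 .1323 .22 9.9
```

```text
t 5.95 [ 0.5374 -0.3479  0.0195] [-180.     -0.     -6.49] F [-0.11  1.47  0.2 ] w 0.023855341318115914 19.999986067414284
[ 1.600e+00 -1.000e-01 -2.005e+02] [-0.     -0.     -0.0015]
[ -91.8 -472.8 -200.4] [-0.    -0.    -0.286]
```

Emit:
{"name": "drive_tool", "arguments": {"moves": [{"x": 0, "y": 0, "z": -20, "rx": 0, "ry": 0, "rz": 0, "fingers": 1}, {"x": 0, "y": 0, "z": -60, "rx": 0, "ry": 0, "rz": 0, "fingers": 1}, {"x": 0, "y": 0, "z": -100, "rx": 0, "ry": 0, "rz": 0, "fingers": 1}, {"x": 0, "y": 0, "z": -140, "rx": 0, "ry": 0, "rz": 0, "fingers": 1}, {"x": 0, "y": 0, "z": -180, "rx": 0, "ry": 0, "rz": 0, "fingers": 1}, {"x": 0, "y": 0, "z": -200, "rx": 0, "ry": 0, "rz": 0, "fingers": 1}, {"x": -8, "y": -40, "z": -200, "rx": 0, "ry": 0, "rz": -0.024, "fingers": 1}, {"x": -16, "y": -80, "z": -200, "rx": 0, "ry": 0, "rz": -0.048, "fingers": 1}, {"x": -23, "y": -120, "z": -200, "rx": 0, "ry": 0, "rz": -0.072, "fingers": 1}, {"x": -31, "y": -160, "z": -200, "rx": 0, "ry": 0, "rz": -0.096, "fingers": 1}, {"x": -39, "y": -200, "z": -200, "rx": 0, "ry": 0, "rz": -0.12, "fingers": 1}, {"x": -47, "y": -240, "z": -200, "rx": 0, "ry": 0, "rz": -0.145, "fingers": 1}, {"x": -54, "y": -280, "z": -200, "rx": 0, "ry": 0, "rz": -0.17, "fingers": 1}, {"x": -62, "y": -320, "z": -200, "rx": 0, "ry": 0, "rz": -0.19, "fingers": 1}, {"x": -70, "y": -360, "z": -200, "rx": 0, "ry": 0, "rz": -0.218, "fingers": 1}, {"x": -78, "y": -400, "z": -200, "rx": 0, "ry": 0, "rz": -0.242, "fingers": 1}, {"x": -86, "y": -440, "z": -200, "rx": 0, "ry": 0, "rz": -0.266, "fingers": 1}, {"x": -91.8, "y": -472.8, "z": -200, "rx": 0, "ry": 0, "rz": -0.286, "fingers": 1}, {"x": -91.8, "y": -472.8, "z": -200, "rx": 0, "ry": 0, "rz": -0.286, "fingers": 1}, {"x": -91.8, "y": -472.8, "z": -200, "rx": 0, "ry": 0, "rz": -0.286, "fingers": 1}]}}

```text
time_s: 8.45
tool_pos: [0.4996, 0.1311, 0.2194]
tool_rot: [179.9, 0.0, 9.8]
force: [0.0, 0.1, -0.2]
grip_width: 0.0236
grasp_force: 20.0
```

```bash
python3 - <<'E'
from cell import vision
import pickle,cv2
c=vision.read_camera('wrist');pickle.dump(c,open('wrist3.pkl','wb'))
cv2.imwrite('pics/w3.png',cv2.resize(c['image'][:,:,::-1],(800,600),interpolation=cv2.INTER_CUBIC))
E
python3 p.py .4996 .1323 .12 9.9
```

```text
t 8.5 [0.4997 0.1307 0.2195] [1.7997e+02 1.0000e-02 9.7800e+00] F [ 0.44 -0.33 -0.01] w 0.023760503460180823 19.999776408076286
[ 0.2 -1.6 99.5] [ 0.0006  0.0003 -0.0021]
```

View pics/w3.png

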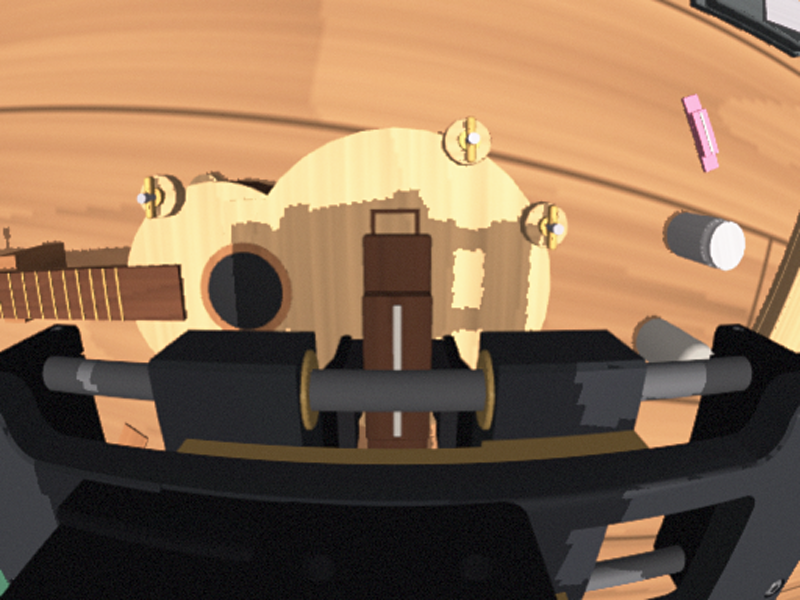

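Held squarely. The bridge's far end is at (397,235) and the outline's far end at (372–418,211), nearly in line. Next: compute the offset.

```bash
cat > w.py <<'E'
import pickle,numpy as np
c=pickle.load(open('wrist3.pkl','rb'))
def un(u,v,z):
    u=(u+.5)*.64-.5;v=(v+.5)*.64-.5
    a=np.array([u-c['cx'],v-c['cy']]);r=np.hypot(*a);th=r/c['fx']
    d=c['R'].T@np.r_[a/r*np.sin(th),np.cos(th)];o=-c['R'].T@c['t'];return (o+d*(z-o[2])/d[2])
e=np.radians(9.9);X=np.array([np.cos(e),np.sin(e),0])
for z in(.088,.09,.094,.10):
    L,Rr=un(372,211,z),un(418,211,z);print(z,'outline far mid',((L+Rr)/2).round(4),'w',np.linalg.norm(L-Rr).round(4),'-> seat',((L+Rr)/2-.049*X).round(4))
e2=np.radians(9.8);X2=np.array([np.cos(e2),np.sin(e2),0])
b1,b2=un(365,235,.2145),un(431,235,.2145)
print('bridge',((b1+b2)/2-.0475*X2).round(4),'w',np.linalg.norm(b1-b2))
E
python3 w.py
```

```text
0.088 outline far mid [0.5473 0.1412 0.088 ] w 0.0282 -> seat [0.4991 0.1328 0.088 ]
0.09 outline far mid [0.5475 0.1412 0.09  ] w 0.028 -> seat [0.4992 0.1328 0.09  ]
0.094 outline far mid [0.5477 0.1412 0.094 ] w 0.0276 -> seat [0.4995 0.1328 0.094 ]
0.1 outline far mid [0.5481 0.1413 0.1   ] w 0.027 -> seat [0.4998 0.1328 0.1   ]
bridge [0.5009 0.1315 0.2145] w 0.022768281637694125
```

Emit:
{"name": "drive_tool", "arguments": {"moves": [{"x": -1.3, "y": -1.4, "z": 20, "rx": 0, "ry": 0, "rz": -0.002, "fingers": 1}, {"x": -1.3, "y": -1.4, "z": 45, "rx": 0, "ry": 0, "rz": -0.002, "fingers": 1}, {"x": -1.3, "y": -1.4, "z": 70, "rx": 0, "ry": 0, "rz": -0.002, "fingers": 1}, {"x": -1.3, "y": -1.4, "z": 90, "rx": 0, "ry": 0, "rz": -0.002, "fingers": 1}, {"x": -1.3, "y": -1.4, "z": 102, "rx": 0, "ry": 0, "rz": -0.002, "fingers": 1}, {"x": -1.3, "y": -1.4, "z": 108, "rx": 0, "ry": 0, "rz": -0.002, "fingers": 1}, {"x": -1.3, "y": -1.4, "z": 108, "rx": 0, "ry": 0, "rz": -0.002, "fingers": 1}, {"x": -1.3, "y": -1.4, "z": 108, "rx": 0, "ry": 0, "rz": -0.002, "fingers": 1}]}}

```text
time_s: 9.5
tool_pos: [0.4987, 0.1335, 0.1123]
tool_rot: [-180.0, -0.1, 10.0]
force: [0.2, -0.4, -0.1]
grip_width: 0.0234
grasp_force: 20.0
```

```bash
python3 - <<'E'
from cell import vision
import pickle,cv2,numpy as np
ims=[]
for n,(u,v) in dict(top=(108,162),scene=(288,107),wrist=(206,110)).items():
    c=vision.read_camera(n);pickle.dump(c,open(n+'4.pkl','wb'));w,h=(64,48) if n!='wrist' else (96,72)
    ims.append(cv2.resize(c['image'][v:v+h,u:u+w,::-1],(400,300),interpolation=cv2.INTER_CUBIC))
ims.append(ims[0]*0)
cv2.imwrite('pics/c4.png',np.vstack([np.hstack(ims[:2]),np.hstack(ims[2:])]))
E
python3 p.py .4984 .1322 .102 9.9
```

```text
t 9.65 [0.4985 0.1336 0.1122] [-1.7998e+02 -6.0000e-02  1.0020e+01] F [ 0.2  -0.21 -0.38] w 0.024069061089149833 19.999864473938942
[-0.3  1.4 10.2] [-0.0004 -0.0011  0.0021]
```

View pics/c4.png

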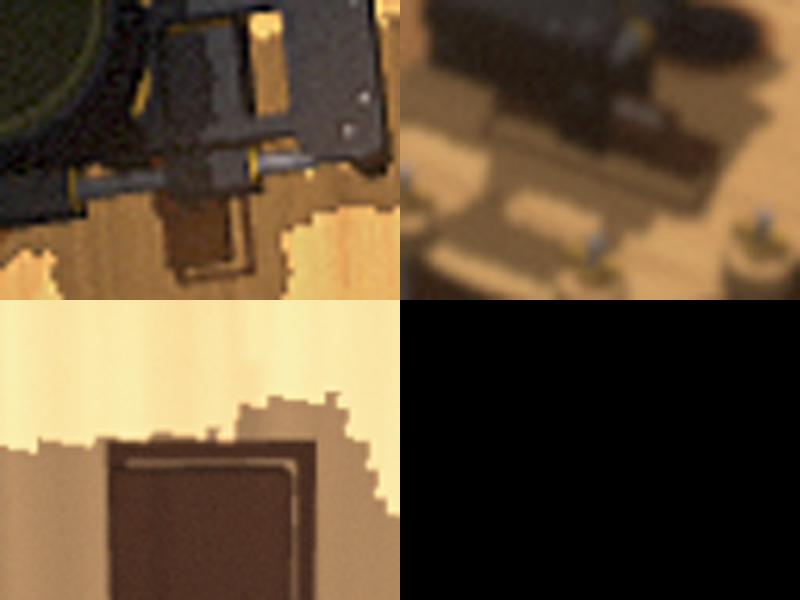

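The wrist crop shows the bridge about 10 mm above the outline. A thin gap shows on the right (col 292–300) and at the far end (row 462). The bridge sits about 1 mm to the left; I'll compute both offsets.

```bash
python3 - <<'E'
import pickle,numpy as np
c=pickle.load(open('wrist4.pkl','rb'))
def un(u,v,z):
    u=(u+.5)/4.1667-.5+206;v=(v+.5)/4.1667-.5+110
    a=np.array([u-c['cx'],v-c['cy']]);r=np.hypot(*a);th=r/c['fx']
    d=c['R'].T@np.r_[a/r*np.sin(th),np.cos(th)];o=-c['R'].T@c['t'];return (o+d*(z-o[2])/d[2])
e=np.radians(10);X=np.array([np.cos(e),np.sin(e),0]);Y=np.array([-np.sin(e),np.cos(e),0])
for z in(.088,.09,.092):
    # outer outline: far edge row 142, left 108, right 316
    f=un(212,142,z);r=un(316,200,z);l=un(108,200,z)
    print(z,'seat along',f@X-.0505,'across',(l+r)@Y/2,'w',(l-r)@Y)
zb=.1122-.012+.007
f=un(204,168,zb);r=un(293,200,zb);print('bridge along',f@X-.0475,'across(right edge)',r@Y+.012, 'left edge col would be', )
E
```

```text
0.088 seat along 0.5142457648591978 across 0.04395195728687663 w 0.030336871842329863
0.09 seat along 0.5144345281987955 across 0.04396732638717463 w 0.029997562879200447
0.092 seat along 0.5146232915383934 across 0.04398269548747266 w 0.029658253916071037
bridge along 0.515668851815329 across(right edge) 0.04556688187022652 left edge col would be
```

Emit:
{"name": "drive_tool", "arguments": {"moves": [{"x": -1.2, "y": 1.5, "z": 0, "rx": 0, "ry": 0, "rz": 0.002, "fingers": 1}, {"x": -1.2, "y": 1.5, "z": 3, "rx": 0, "ry": 0, "rz": 0.002, "fingers": 1}, {"x": -1.2, "y": 1.5, "z": 6, "rx": 0, "ry": 0, "rz": 0.002, "fingers": 1}, {"x": -1.2, "y": 1.5, "z": 8, "rx": 0, "ry": 0, "rz": 0.002, "fingers": 1}, {"x": -1.2, "y": 1.5, "z": 8.5, "rx": 0, "ry": 0, "rz": 0.002, "fingers": 1}, {"x": -1.2, "y": 1.5, "z": 8.5, "rx": 0, "ry": 0, "rz": 0.002, "fingers": 1}]}}

```text
time_s: 10.4
tool_pos: [0.4972, 0.1317, 0.103]
tool_rot: [180.0, 0.0, 9.9]
force: [-0.3, -0.2, -0.7]
grip_width: 0.0235
grasp_force: 20.0
```

Emit:
{"name": "drive_tool", "arguments": {"moves": [{"x": 0, "y": 0, "z": 0.5, "rx": 0, "ry": 0, "rz": 0, "fingers": 1}, {"x": 0, "y": 0, "z": 1, "rx": 0, "ry": 0, "rz": 0, "fingers": 1}, {"x": 0, "y": 0, "z": 1, "rx": 0, "ry": 0, "rz": 0, "fingers": 1}]}}

```text
time_s: 10.78
tool_pos: [0.4973, 0.1318, 0.1026]
tool_rot: [-180.0, -0.0, 9.9]
force: [-2.5, -0.4, 4.1]
grip_width: 0.0239
grasp_force: 20.0
```

Emit:
{"name": "drive_tool", "arguments": {"moves": [{"x": 0, "y": 0, "z": 0.3, "rx": 0, "ry": 0, "rz": 0, "fingers": 1}, {"x": 0, "y": 0, "z": 0.3, "rx": 0, "ry": 0, "rz": 0, "fingers": 1}, {"x": 0, "y": 0, "z": 0.3, "rx": 0, "ry": 0, "rz": 0, "fingers": 1}, {"x": 0, "y": 0, "z": 0.3, "rx": 0, "ry": 0, "rz": 0, "fingers": 1}, {"x": 0, "y": 0, "z": 0.3, "rx": 0, "ry": 0, "rz": 0, "fingers": 1}, {"x": 0, "y": 0, "z": 0.3, "rx": 0, "ry": 0, "rz": 0, "fingers": 1}]}}

```text
time_s: 11.52
tool_pos: [0.4973, 0.1318, 0.1026]
tool_rot: [-180.0, -0.0, 9.9]
force: [-2.3, -1.0, 7.2]
grip_width: 0.0238
grasp_force: 20.0
```

```bash
python3 - <<'E'
from cell import vision
import pickle,cv2
c=vision.read_camera('wrist');pickle.dump(c,open('wrist5.pkl','wb'))
cv2.imwrite('pics/c5.png',cv2.resize(c['image'][110:230,174:334,::-1],(800,600),interpolation=cv2.INTER_CUBIC))
E
python3 p.py .4973 .1318 .1126 9.9
```

```text
t 11.575 [0.4973 0.1318 0.1025] [-1.7998e+02 -1.0000e-02  9.9000e+00] F [-2.88 -0.51  6.05] w 0.02394727336532012 20.000869184732437
[  0.   -0.  -10.1] [-0.0004 -0.0002 -0.0001]
```

View pics/c5.png

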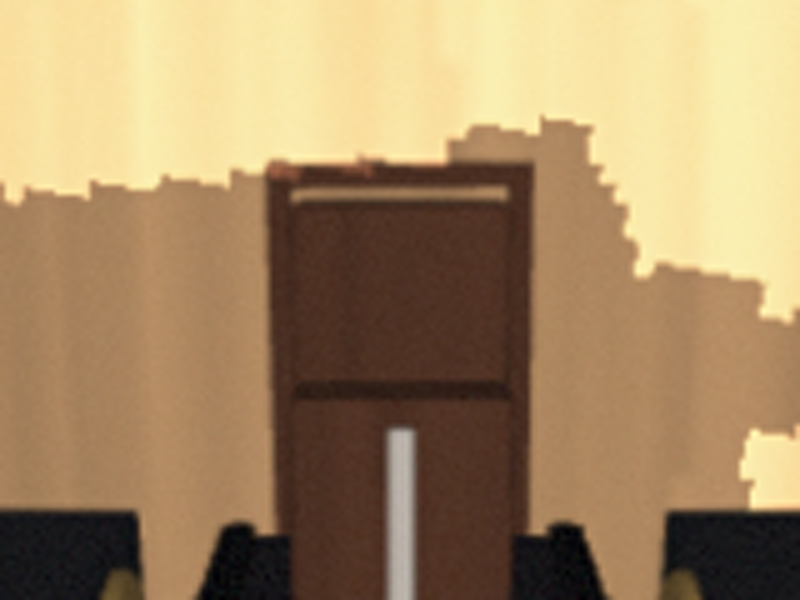

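Seated: force is about 6 N, the bridge is centred across the outline and parallel to it, and it is only about 1.4 mm short at the far end (gap at row 193). It has rested more than 0.5 s, so I'll lift straight up.

Emit:
{"name": "drive_tool", "arguments": {"moves": [{"x": 0, "y": 0, "z": -2, "rx": 0, "ry": 0, "rz": 0, "fingers": 1}, {"x": 0, "y": 0, "z": -5, "rx": 0, "ry": 0, "rz": 0, "fingers": 1}, {"x": 0.5, "y": 0, "z": -8, "rx": 0, "ry": 0, "rz": 0, "fingers": 1}, {"x": 1, "y": 0, "z": -11, "rx": 0, "ry": 0, "rz": 0, "fingers": 1}, {"x": 1, "y": 0, "z": -11, "rx": 0, "ry": 0, "rz": 0, "fingers": 1}, {"x": 1, "y": 0, "z": -11, "rx": 0, "ry": 0, "rz": 0, "fingers": 1}, {"x": 1, "y": 0, "z": -11, "rx": 0, "ry": 0, "rz": 0, "fingers": 1}, {"x": 1, "y": 0, "z": -11, "rx": 0, "ry": 0, "rz": 0, "fingers": 1}]}}

```text
time_s: 12.58
tool_pos: [0.4981, 0.1319, 0.1127]
tool_rot: [180.0, 0.0, 9.9]
force: [0.1, 0.5, 0.2]
grip_width: 0.0234
grasp_force: 20.0
```

```bash
python3 - <<'E'
from cell import vision
import cv2
c=vision.read_camera('wrist')
cv2.imwrite('pics/c6.png',cv2.resize(c['image'][110:230,174:334,::-1],(800,600),interpolation=cv2.INTER_CUBIC))
E
python3 p.py
```

```text
t 12.625 [0.4981 0.1319 0.1127] [1.8e+02 1.0e-02 9.9e+00] F [-0.19 -0.81 -0.32] w 0.023715228783793 19.999977126717567
```

View pics/c6.png

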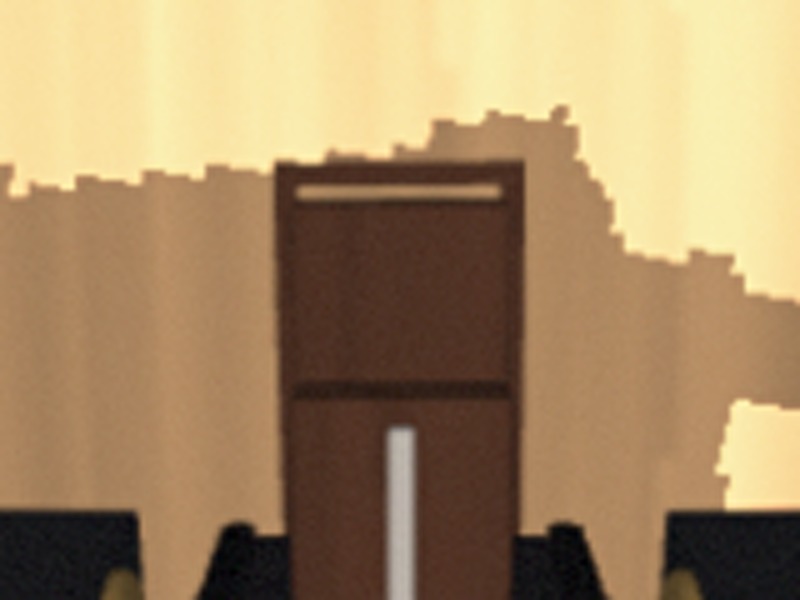

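The bridge hovers centred over the outline (cols 278–522), square, about 10 mm up, with no outside force. Signing off.

```bash
python3 -c "
from cell import workorder
print(workorder.sign_off())"
```

```text
the job is handed in; nothing more can be done
None
```

I seated the bridge on its outline at about 6 N for over half a second and lifted it about 10 mm. It is still held level and square over the outline, within about 1.5 mm by camera. I handed the job in at 12.6 s; the sign-off gave no verdict.

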